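# Clear the latched fault on the conflict monitor card

## Robot

A 6-joint arm with a two-finger parallel gripper is mounted at the origin on the work surface. World frame = base frame: x ahead of the robot, y to its left, z up, the work surface at z = 0. Lengths are in m, angles in degrees, forces in N, time in s.
With the tool pointing down it reaches from about 0.3 to 0.875 m from the base axis. Payload 4.2 kg.
Tool frame: the origin (TCP) lies at the very end of the fingers, on their centre line; the grasp point (between the pads) lies tcp_to_grasp behind it (tcp_to_grasp is the distance from the TCP to the grasp point, in m); z points along the fingers, x is the direction in which the jaws open and shut, and the axes are right-handed (so a half turn about z gives the same grasp; the last joint's range is limited). The gripper opens to 85 mm and grips with 20 to 120 N. Pads are 22 mm wide; open, the fingers measure 114 mm over their backs; the gripper's body (76 mm by 85 mm) begins 54 mm behind the grasp point. The pads swing forward as they close: fully open they stand 13 mm farther back than shut.
Start: joints at [68.87, 18.312, 89.639, -0, 72.044, -1.146], TCP at [0.197, 0.54, 0.231] pointing down, gripper open.
Joint ranges: [-177.97, 177.97], [-48.28, 115.42], [12.27, 149.76], [-77.06, 257.06], [2.81, 150.46], [-146.56, 146.56]. Speed limits (degrees/s): [147.25, 147.25, 180, 180, 180, 180].

## Interface

Orientations are given as a 3x3 rotation matrix whose columns are the frame's x, y, z axes.
In Python, from cell import * gives the robot as it stands. The module is installed in compiled form; this text tells all that it offers.
- The arm moves only by the tool arm_command, never from a script. Its argument "steps" is a list of rows, each an object with "grip": the opening in per cent of the stroke, from 0 (shut) to 100 (fully open); "delta_pos": the shift along the tool's x, y, z in mm, a list of three; "turn": the turn, a rotation vector about the tool's x, y, z in rad, a list of three. In form: [{"grip": grip, "delta_pos": [x, y, z], "turn": [ax, ay, az]}, ...]. A call has 1 to 20 rows; each row shifts and turns the commanded pose from where the row before left it, along the tool's axes as they then stand; what a row does not reach is not made up. A row lasts 1/8 s, in which the tool goes at most 62.5 mm and 10.7 degrees, less where a joint would pass 70% of its speed; a pose out of reach is approached as far as the arm can. A call with a gripper value outside its range is refused whole. The fingers move at their own pace and stop on an object; "squeeze" is the grip in N (left out, the last holds). Time passes only in rows, so rows that do not move let the fingers close. It gives the time, the measured TCP pose, the force and the opening at its end, in the units of the state.
- read_state(): the state, without advancing time (a new reading comes with each control period).
- capture(name): name is "scene" or "top"; returns a dict with "frame" (384x512x3 uint8, red, green, blue), "intrinsics" (3x3 intrinsics, pixels), "extrinsics" (4x4, takes a point from world to camera coordinates). Camera axes: x right, y down, z forward; pixel columns grow to the right and rows downward; lengths in m; the calibration is good to about 2 mm. A picture is of the moment at which its call begins. There is no depth.
- finish_job(): hands the job in, once; it reports no verdict.
The state is a dict: "time": time; "joint_pos": joint angles; "qvel": joint speeds; "joint_efforts": joint torques, N m; "tool_pos": TCP position; "orientation": TCP orientation; "wrist_force": force on the tool from outside, world axes, zero at the start; "moment": the same for the moment, N m; "opening": opening from 0.0 (shut) to 1.0 (fully open).
Only numpy, scipy, OpenCV 4.12 (cv2) and the standard library are available. Lean on these libraries where they do the work, as an engineer would, in place of code of your own. Each camera call takes 0.05 s, during which the arm holds its last target.

## Task

The conflict monitor in the bench card cage has latched a fault and needs clearing: with the fingertips gently press its reset button (the one next to the monitor's pull handle) well in, keep it in for two seconds, then let it out and draw the hand well clear. The monitor is the card with two rows of eight lamps, a display window and two push buttons; do not press its other button, touch its pull handle, pull the card out, or touch the other cards, and leave everything lying about where it is.

Things in the scene. Friction and masses are not known exactly. Their poses are not given: they have to be found in the camera images.
- cage: Aluminium card cage lying on its back, bolted to the bench: 134 mm (x) by 347 mm (y, over its ears) by 170 mm high. Origin: centre of its underside, on the bench; z up, y along the row of five card slots (61 mm apart), x away from the pull-handle side of the cards. All card faces are level, facing up, 170 mm above the bench. It stands anywhere within some 12 cm by 28 cm, turned up to 20 degrees. The cards and the blank plate may be in any of the five slots.
- monitor: The conflict monitor, one of four plug-in cards with an olive-drab face plate 128 mm (x) by 60 mm (y), face up in the cage. Origin: centre of the top surface of its face plate; axes as the cage's. Told from the others by two rows of eight small white lamps along its long sides, a dark display window at its +x end and two push buttons on its centre line; the other cards have one button each. The lamps and window stand less than 2 mm proud of the face.
- reset_button_top (a point): Centre of the top of the monitor's reset button: a black round cap, 14 mm across, standing 11 mm above the face plate, at x = -12 mm, y = 0 from monitor, between the pull handle and the other button. It moves with the cap.
- reset_button (a joint): Travel of the reset button: 0 when out, about 0.007 m at its stop (down). Its contact makes 4 mm in; the rest is overtravel. Its spring takes 1.4 N to start, 4.6 N at 4 mm and 7 N at the stop, so a slow push (15 mm/s or so) of 5 to 6 N serves, while a quick jab onto the stop is not gentle (30 N is too hard for the card); it springs back out when let go.
- select_button_top (a point): Centre of the top of the monitor's other button (display select): the same black cap, 38 mm farther along +x from the reset button, nearer the display window. Not to be pressed.
- select_button (a joint): Travel of the display-select button: 0 when out, 0.007 m at its stop.
- monitor_handle: The monitor's pull handle, fixed to the card: a 7 mm aluminium bar 45 mm long across the face (along y), standing 22 mm above it, its centre line at x = -51 mm from monitor. This entry's origin is the centre of the face plate, and rises with the card if it is pulled out. To be left alone.
- det_a: A vehicle detector card, same face plate and pull handle as the monitor; two lamps, two small rotary switches and one push button where the monitor has its reset button. Origin: centre of its face's top. To be left alone.
- det_b: A second vehicle detector card, just like det_a. To be left alone.
- supply: The power supply card, same face plate and pull handle; two black fuse caps (10 mm high), a rocker, one lamp and one push button where the monitor has its reset button. Origin: centre of its face's top. To be left alone.
- blank: Plain blank plate, 128 by 60 mm, level with the card faces, over the unused slot. The fuse holder lies on it. Origin: centre of its top.
- fuse_holder: Loose blue ceramic fuse holder, 62 by 28 mm, 34 mm high, resting on the +x half of the blank plate. Origin: centre of its underside.
- bus_bar_a: Loose flat copper bus bar, 150 by 20 by 6 mm, on the bench by the -x side of the cage. Origin: centre of its underside.
- bus_bar_b: Second such copper bus bar, beside the first.
- gasket: Loose black rubber door gasket ring, 110 mm across, 10 mm thick, on the bench by the +y end of the cage. Origin: centre of its underside.
- screwdriver: Loose screwdriver on the bench by the -y end of the cage.
- relay: Loose plug-in relay, 40 by 46 mm, 61 mm high, standing on the bench by the +x side of the cage. Origin: centre of its underside.
- flap_lip (a point): Middle of the lip of the hinged sheet-metal flap of the parts cubby at the right of the bench; the flap stands shut or partly raised on a stiff hinge, its lip at most 0.3 m above the bench.

How it is judged:
By the outcome, as a careful person would: the job done as asked, in the order asked, and still so for the second after the job is handed in, with the robot touching nothing.
It also fails if it takes over 35 s, if anything falls off the work surface, if the arm or the gripper's body presses on something with over 40 N, if the wrist force passes 120 N, or if a joint passes its speed limit or range.

## Working session

There is one attempt and no reset: what is moved stays moved. The work goes in short steps, Python scripts to look and compute and a tool call to move; the robot and the scene stay as the last step left them, time stands still between calls to the robot, and variables do not carry over. Pictures are saved under pics/ and viewed, and the job is handed in when it is done.

Besides the shell and the picture viewer there is one more tool, called by a JSON object that holds its "fn" and its "kwargs". arm_command: Moves the arm, as the interface text tells. Its arguments: {"type":"object","properties":{"steps":{"type":"array"},"squeeze":{"type":"number"}},"required":["steps"]}

```bash
mkdir -p pics; python3 - <<'E'
from cell import *
import cv2,numpy as np,pickle
s=read_state();print(s)
d={}
for n in("scene","top"):
    c=capture(n);d[n]=c
    print(n,c["intrinsics"],c["extrinsics"])
    cv2.imwrite(f"pics/{n}0.png",cv2.resize(c["frame"][:,:,::-1],(800,600),interpolation=cv2.INTER_CUBIC))
pickle.dump(d,open("cap0.pkl","wb"))
E
```

```text
{'time': 0.0, 'joint_pos': array([ 6.88716055e+01,  1.83522644e+01,  8.97078377e+01, -1.08481226e-03,
        7.20419956e+01, -1.14431212e+00]), 'qvel': array([ 0.02066843, -0.05721138,  0.01132333, -0.09210683,  0.07476221,
       -0.02949407]), 'joint_efforts': array([ 6.78009692e-04, -4.15526605e+01, -2.34161085e+01,  1.70630815e-04,
        8.32432997e-03,  3.58116651e-06]), 'tool_pos': array([0.19632933, 0.5399374 , 0.23046629]), 'orientation': array([[ 3.41753012e-01,  9.39789598e-01, -6.25515890e-04],
       [ 9.39788116e-01, -3.41753584e-01, -1.66864069e-03],
       [-1.78194346e-03, -1.75894174e-05, -9.99998412e-01]]), 'wrist_force': array([ 0.45620423,  0.32183081, -0.19583227]), 'moment': array([-6.43500980e-03, -9.14942330e-05,  1.23052354e-03]), 'opening': 1.0022171559394746}
scene [[393.88426091   0.         258.28595057]
 [  0.         393.88426091 201.23872888]
 [  0.           0.           1.        ]] [[-0.14798508  0.98889331 -0.0137999   0.17380621]
 [ 0.56284363  0.0727381  -0.82335668 -0.20705272]
 [-0.81320813 -0.12961169 -0.56735645  1.69194081]
 [ 0.          0.          0.          1.        ]]
top [[443.02237395   0.         249.14400695]
 [  0.         443.02237395 193.51571592]
 [  0.           0.           1.        ]] [[-0.02242298 -0.99964804  0.01417774 -0.11253849]
 [-0.98379918  0.01954003 -0.17820598  0.58106264]
 [ 0.17786622 -0.01794396 -0.98389106  1.33414623]
 [ 0.          0.          0.          1.        ]]
```

View pics/scene0.png

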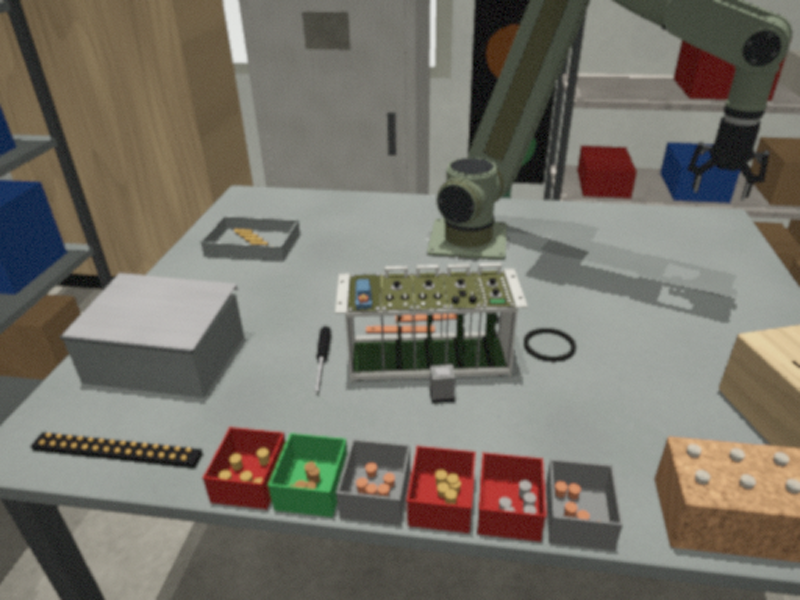

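View pics/top0.png

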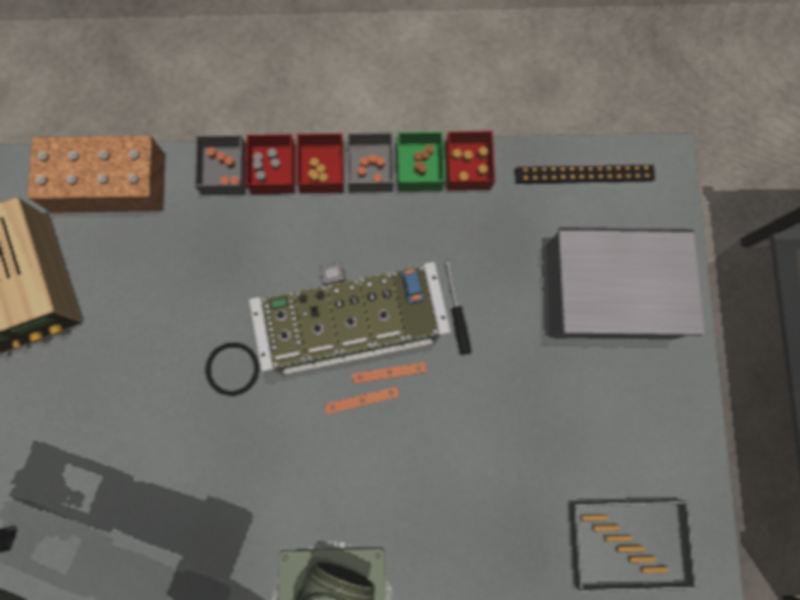

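The cage sits around (350,315) in the top view. The monitor, with its green display window, looks to be at the +y end at about (280,325). I'll zoom in to check.

```bash
python3 - <<'E'
import cv2,pickle
d=pickle.load(open("cap0.pkl","rb"))
t=d["top"]["frame"][160:245,150:300,::-1]
cv2.imwrite("pics/top0z.png",cv2.resize(t,None,fx=5.3,fy=5.3,interpolation=cv2.INTER_CUBIC))
t=d["scene"]["frame"][160:260,200:350,::-1]
cv2.imwrite("pics/scene0z.png",cv2.resize(t,None,fx=5.3,fy=5.3,interpolation=cv2.INTER_CUBIC))
E
```

```text
(no output)
```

View pics/top0z.png

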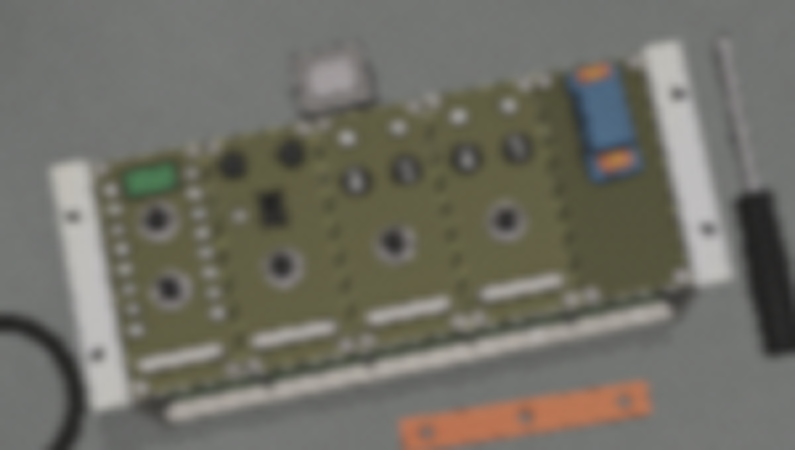

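View pics/scene0z.png

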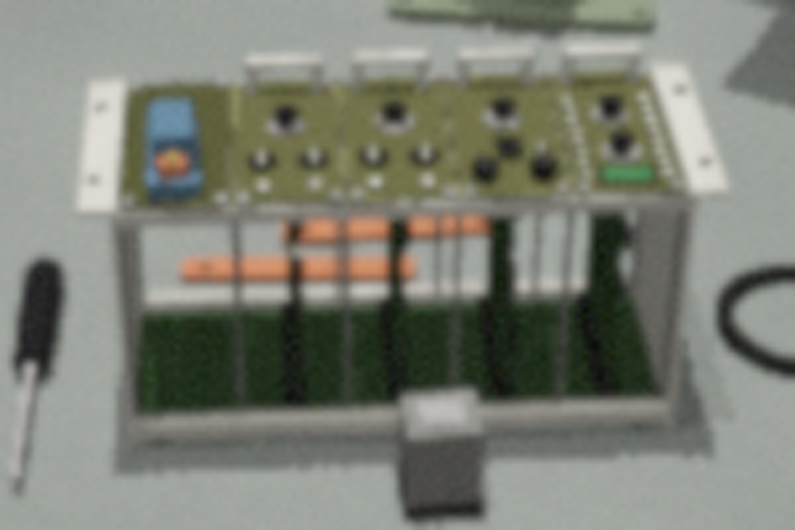

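In the top zoom the monitor is the leftmost card (lamp rows, green window). Its reset button is the one nearer the handle, at zoomed (168,290), and select is at (157,221). In the scene view, reset is at zoomed (612,105). I'll measure the caps in both views next.

```bash
cat > h.py <<'E'
import numpy as np
def ray(c,u,v):
    K=c["intrinsics"];T=c["extrinsics"];R=T[:3,:3];t=T[:3,3]
    d=R.T@np.linalg.solve(K,[u,v,1.]);return -R.T@t,d/np.linalg.norm(d)
def onz(c,u,v,z):
    o,d=ray(c,u,v);return o+d*(z-o[2])/d[2]
def tri(c1,p1,c2,p2):
    o1,d1=ray(c1,*p1);o2,d2=ray(c2,*p2)
    s=np.linalg.lstsq(np.c_[d1,-d2],o2-o1,rcond=None)[0]
    a=o1+s[0]*d1;b=o2+s[1]*d2;return (a+b)/2,np.linalg.norm(a-b)
def blob(c,u,v,r=4.0,thr=70):
    g=c["frame"].max(axis=2).astype(float)
    for _ in range(8):
        yy,xx=np.mgrid[:g.shape[0],:g.shape[1]]
        w=np.clip(thr-g,0,None)*(np.hypot(xx-u,yy-v)<r)
        u,v=(w*xx).sum()/w.sum(),(w*yy).sum()/w.sum()
    return u,v,w.sum()
E
python3 - <<'E'
import pickle;from h import *
d=pickle.load(open("cap0.pkl","rb"));T=d["top"];S=d["scene"]
f=lambda x,o:(x+.5)/5.3-.5+o
tz={"reset":(170,289),"sel":(157,221),"sup":(282,266),"det1":(395,243),"det2":(506,220)}
sz={"reset":(611,105),"sel":(621,144),"sup":(502,109),"det1":(394,113),"det2":(287,117)}
P={}
for k in tz:
    a=blob(T,f(tz[k][0],150),f(tz[k][1],160)); b=blob(S,f(sz[k][0],200),f(sz[k][1],160))
    p,e=tri(T,a[:2],S,b[:2]);P[k]=onz(T,a[0],a[1],.181)
    print(k,np.round(a,1),np.round(b,1),"tri",np.round(p,4),"gap",round(e,4),"top@.181",P[k].round(4),"scene@.181",onz(S,b[0],b[1],.181).round(4))
names=["reset","sup","det1","det2"]
Q=np.array([P[n][:2] for n in names])
print(np.linalg.norm(np.diff(Q,axis=0),axis=1))
v=Q[0]-Q[3];print("yaw of cage y:",np.degrees(np.arctan2(v[1],v[0]))-90, "sel-reset",P["sel"]-P["reset"],np.linalg.norm(P["sel"]-P["reset"]))
E
```

```text
reset [181.5 214.   82. ] [314.8 179.6 189. ] tri [0.5013 0.0709 0.1757] gap 0.0026 top@.181 [0.5007 0.0689 0.181 ] scene@.181 [0.5098 0.0721 0.181 ]
sel [179.1 201.   90. ] [316.7 186.5 171. ] tri [0.5386 0.0778 0.1755] gap 0.0025 top@.181 [0.5378 0.0757 0.181 ] scene@.181 [0.547  0.0789 0.181 ]
sup [202.5 209.7  75. ] [294.4 179.9 144. ] tri [0.5124 0.0111 0.1769] gap 0.0019 top@.181 [0.5119 0.0097 0.181 ] scene@.181 [0.5189 0.0124 0.181 ]
det1 [223.7 205.2  87. ] [273.9 180.7 163. ] tri [ 0.524  -0.0489  0.1765] gap 0.0017 top@.181 [ 0.5234 -0.0499  0.181 ] scene@.181 [ 0.5311 -0.0472  0.181 ]
det2 [245.  201.1  68. ] [253.5 181.4 167. ] tri [ 0.5345 -0.109   0.1761] gap 0.0024 top@.181 [ 0.5339 -0.1102  0.181 ] scene@.181 [ 0.5422 -0.1065  0.181 ]
[0.06015852 0.06078039 0.06115975]
yaw of cage y: 10.520183263625555 sel-reset [0.03710044 0.00686152 0.        ] 0.03772960300870185
```

{"fn": "arm_command", "kwargs": {"steps": [{"grip": 0, "delta_pos": [0, 0, -5], "turn": [0, 0, -0.133]}, {"grip": 0, "delta_pos": [0, 0, -8], "turn": [0, 0, -0.133]}, {"grip": 0, "delta_pos": [0, 0, -8], "turn": [0, 0, -0.133]}, {"grip": 0, "delta_pos": [0, 0, -8], "turn": [0, 0, -0.133]}, {"grip": 0, "delta_pos": [-15, 6, 0], "turn": [0, 0, 0]}, {"grip": 0, "delta_pos": [-30, 12, 0], "turn": [0, 0, 0]}, {"grip": 0, "delta_pos": [-40, 17, 0], "turn": [0, 0, 0]}, {"grip": 0, "delta_pos": [-40, 17, 0], "turn": [0, 0, 0]}, {"grip": 0, "delta_pos": [-40, 17, 0], "turn": [0, 0, 0]}, {"grip": 0, "delta_pos": [-40, 17, 0], "turn": [0, 0, 0]}, {"grip": 0, "delta_pos": [-40, 17, 0], "turn": [0, 0, 0]}, {"grip": 0, "delta_pos": [-40, 17, 0], "turn": [0, 0, 0]}, {"grip": 0, "delta_pos": [-40, 17, 0], "turn": [0, 0, 0]}, {"grip": 0, "delta_pos": [-40, 17, 0], "turn": [0, 0, 0]}, {"grip": 0, "delta_pos": [-40, 17, 0], "turn": [0, 0, 0]}, {"grip": 0, "delta_pos": [-40, 16, 0], "turn": [0, 0, 0]}, {"grip": 0, "delta_pos": [-35, 14, 0], "turn": [0, 0, 0]}, {"grip": 0, "delta_pos": [-25, 10, 0], "turn": [0, 0, 0]}, {"grip": 0, "delta_pos": [-10, 4, 0], "turn": [0, 0, 0]}, {"grip": 0, "delta_pos": [0, 0, 0], "turn": [0, 0, 0]}]}}

```text
time: 2.6
tool_pos: [0.5012, 0.0727, 0.2599]
orientation: [[-0.18, 0.984, -0.001], [0.984, 0.18, 0.0], [0.0, -0.001, -1.0]]
wrist_force: [-0.4, 0.0, 0.6]
opening: 0.003
```

```bash
python3 - <<'E'
from cell import *
import cv2,numpy as np,pickle
s=read_state();print(s["time"],s["tool_pos"],s["orientation"].round(4),s["wrist_force"],s["opening"])
d={}
for n in("scene","top"):
    c=capture(n);d[n]=c
r={"scene":(120,200),"top":(150,130)}
for n,(y,x) in r.items():
    cv2.imwrite(f"pics/{n}1z.png",cv2.resize(d[n]["frame"][y:y+110,x:x+150,::-1],None,fx=5,fy=5,interpolation=cv2.INTER_CUBIC))
pickle.dump(d,open("cap1.pkl","wb"))
p=s["tool_pos"]
R=s["orientation"]
print("tool delta mm to (.502,.070,.181):",(R.T@(np.array([.502,.070,.181])-p)*1000).round(1))
for n in d:
    T=d[n]["extrinsics"];q=T[:3,:3]@p+T[:3,3];u=d[n]["intrinsics"]@q;print(n,u[:2]/u[2])
E
```

```text
2.6 [0.50124835 0.07272267 0.25987643] [[-1.801e-01  9.837e-01 -1.200e-03]
 [ 9.837e-01  1.801e-01  2.000e-04]
 [ 4.000e-04 -1.100e-03 -1.000e+00]] [-0.36030561  0.04006035  0.61311711] 0.002738471803739928
tool delta mm to (.502,.070,.181): [-2.8  0.3 78.9]
scene [316.96320723 154.56122659]
top [175.91235135 209.86616144]
```

View pics/scene1z.png

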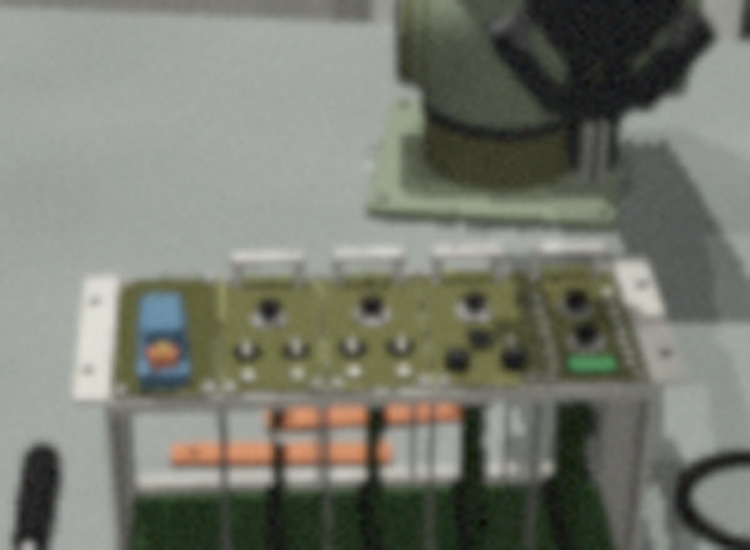

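View pics/top1z.png

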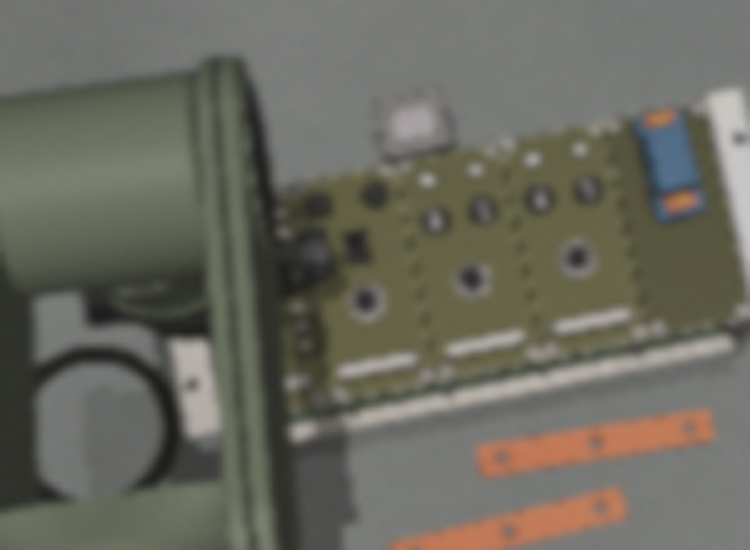

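```bash
python3 - <<'E'
import cv2,pickle,numpy as np
d=pickle.load(open("cap1.pkl","rb"))
t=d["scene"]["frame"][125:195,285:355,::-1]
t=cv2.convertScaleAbs(t,alpha=1.6,beta=20)
t=cv2.resize(t,(700,700),interpolation=cv2.INTER_NEAREST)
cv2.drawMarker(t,(int((316.96-285+.5)*10),int((154.56-125+.5)*10)),(0,0,255),0,20,2)
cv2.imwrite("pics/scene1c.png",cv2.resize(t,(600,600)))
E
```

```text
(no output)
```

View pics/scene1c.png

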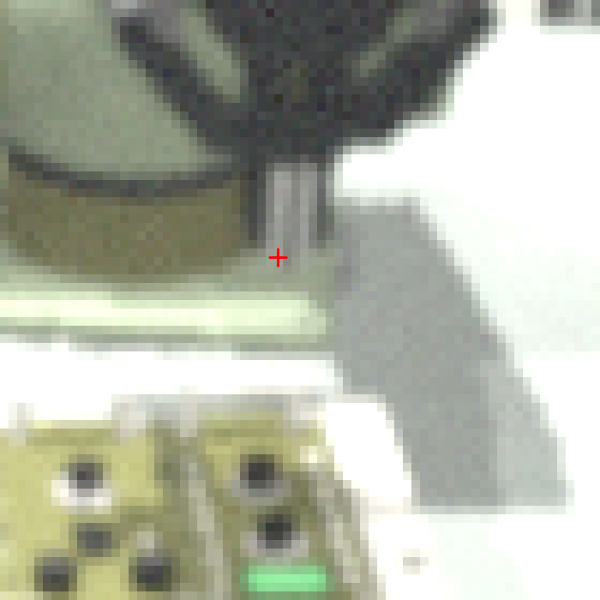

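In the scene view the shut fingertips appear at about px (318.5,156), 1.3 px right of the TCP's projection. That is roughly 4 mm of calibration offset and agrees with the top-view y for the button, so I'm aiming at (0.502, 0.069). I'll descend to about 9 mm above the cap and look again.

{"fn": "arm_command", "kwargs": {"steps": [{"grip": 0, "delta_pos": [-2, 0.5, 5], "turn": [0, 0, 0]}, {"grip": 0, "delta_pos": [-1.5, 0, 10], "turn": [0, 0, 0]}, {"grip": 0, "delta_pos": [0, 0, 12], "turn": [0, 0, 0]}, {"grip": 0, "delta_pos": [0, 0, 12], "turn": [0, 0, 0]}, {"grip": 0, "delta_pos": [0, 0, 12], "turn": [0, 0, 0]}, {"grip": 0, "delta_pos": [0, 0, 10], "turn": [0, 0, 0]}, {"grip": 0, "delta_pos": [0, 0, 6], "turn": [0, 0, 0]}, {"grip": 0, "delta_pos": [0, 0, 3], "turn": [0, 0, 0]}, {"grip": 0, "delta_pos": [0, 0, 0], "turn": [0, 0, 0]}]}}

```text
time: 3.82
tool_pos: [0.503, 0.0698, 0.1903]
orientation: [[-0.182, 0.983, 0.0], [0.983, 0.182, 0.0], [0.0, 0.0, -1.0]]
wrist_force: [-0.2, 0.4, -0.7]
opening: 0.003
```

```bash
python3 - <<'E'
from cell import *
import cv2,numpy as np,pickle
s=read_state();print(s["time"],s["tool_pos"],s["wrist_force"])
p=s["tool_pos"];d={}
for n,(x,y) in (("scene",(280,150)),("top",(145,175))):
    c=capture(n);d[n]=c;T=c["extrinsics"];K=c["intrinsics"]
    t=cv2.convertScaleAbs(c["frame"][y:y+60,x:x+60,::-1],alpha=1.5,beta=15)
    t=cv2.resize(t,(600,600),interpolation=cv2.INTER_NEAREST)
    q=K@(T[:3,:3]@p+T[:3,3]);u=q[:2]/q[2];print(n,u)
    cv2.drawMarker(t,(int((u[0]-x+.5)*10),int((u[1]-y+.5)*10)),(0,0,255),0,20,2)
    cv2.imwrite(f"pics/{n}2.png",t)
pickle.dump(d,open("cap2.pkl","wb"))
E
```

```text
3.825 [0.50296938 0.06983916 0.19033857] [-0.17233992  0.44141361 -0.74665269]
scene [314.30402963 175.69910501]
top [180.65672483 212.77316706]
```

View pics/scene2.png

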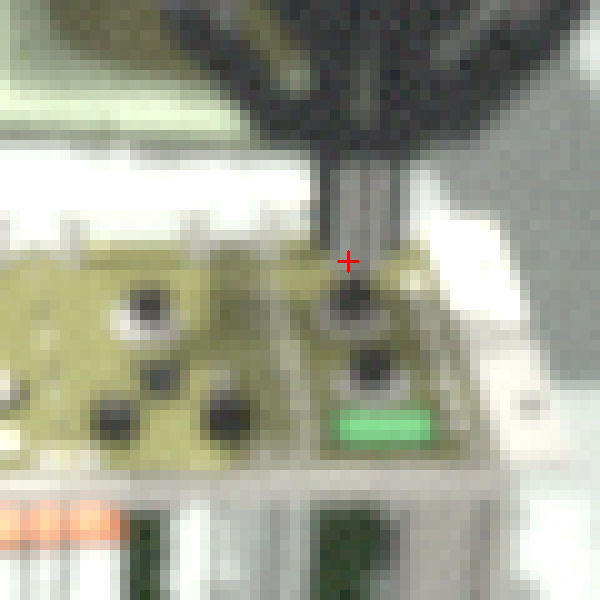

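View pics/top2.png

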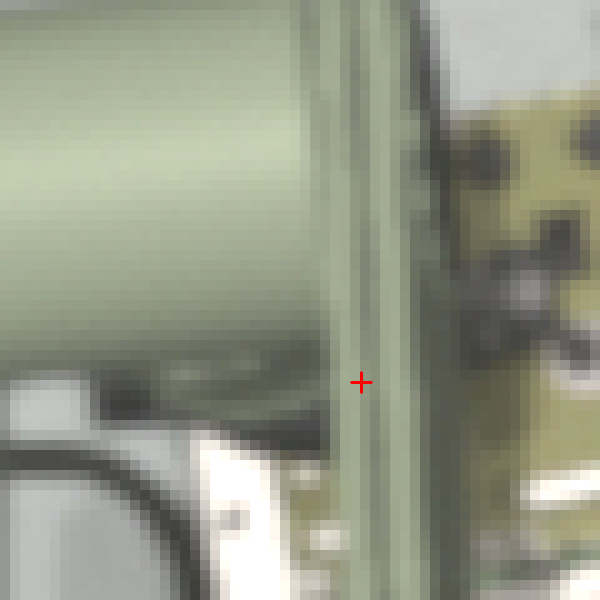

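In the scene view the finger centre is at zoomed x≈362 and the cap at ≈350, so the cap is about 3 mm toward -y. It also looks slightly toward +x. I'll nudge by that much, then descend slowly to first contact and read the force.

{"fn": "arm_command", "kwargs": {"steps": [{"grip": 0, "delta_pos": [-1.5, 1, 0], "turn": [0, 0, 0]}, {"grip": 0, "delta_pos": [-1, 1, 1], "turn": [0, 0, 0]}, {"grip": 0, "delta_pos": [0, 0, 2], "turn": [0, 0, 0]}, {"grip": 0, "delta_pos": [0, 0, 2], "turn": [0, 0, 0]}, {"grip": 0, "delta_pos": [0, 0, 2], "turn": [0, 0, 0]}, {"grip": 0, "delta_pos": [0, 0, 1.5], "turn": [0, 0, 0]}, {"grip": 0, "delta_pos": [0, 0, 1.5], "turn": [0, 0, 0]}, {"grip": 0, "delta_pos": [0, 0, 1.5], "turn": [0, 0, 0]}, {"grip": 0, "delta_pos": [0, 0, 0], "turn": [0, 0, 0]}]}}

```text
time: 5.05
tool_pos: [0.5053, 0.0678, 0.179]
orientation: [[-0.182, 0.983, 0.0], [0.983, 0.182, 0.0], [0.0, 0.0, -1.0]]
wrist_force: [-1.5, 0.8, 3.2]
opening: -0.003
```

Contact reads 3.2 N at z=0.179, which is consistent with the cap top at 0.181 and about 2 mm of travel. Pressing on to about 5.8 mm.

{"fn": "arm_command", "kwargs": {"steps": [{"grip": 0, "delta_pos": [0, 0, 1.5], "turn": [0, 0, 0]}, {"grip": 0, "delta_pos": [0, 0, 1.5], "turn": [0, 0, 0]}, {"grip": 0, "delta_pos": [0, 0, 0.8], "turn": [0, 0, 0]}, {"grip": 0, "delta_pos": [0, 0, 0], "turn": [0, 0, 0]}]}}

```text
time: 5.55
tool_pos: [0.5053, 0.0678, 0.1753]
orientation: [[-0.182, 0.983, 0.0], [0.983, 0.182, 0.0], [0.0, 0.0, -1.0]]
wrist_force: [-1.8, -0.2, 5.8]
opening: -0.001
```

```bash
python3 - <<'E'
from cell import *
import cv2
s=read_state();print(s["time"],s["tool_pos"],s["wrist_force"])
c=capture("scene");x,y=280,150
t=cv2.convertScaleAbs(c["frame"][y:y+60,x:x+60,::-1],alpha=1.5,beta=15)
cv2.imwrite("pics/scene3.png",cv2.resize(t,(600,600),interpolation=cv2.INTER_NEAREST))
E
```

```text
5.55 [0.50531957 0.06775556 0.17531911] [-1.81400911 -0.20237152  5.81773   ]
```

View pics/scene3.png

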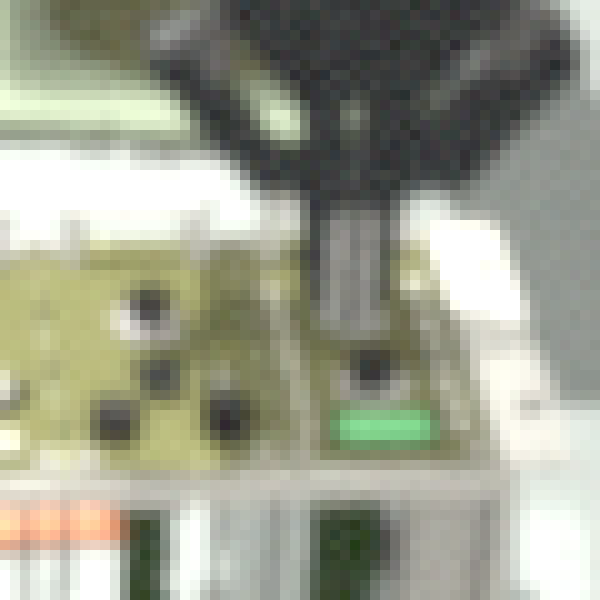

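The fingers cover the reset button at (352,300), and the select button at (372,365) is free and still out. Force is 5.8 N, about 5.6 mm in. Holding for 2.25 s, then releasing slowly.

{"fn": "arm_command", "kwargs": {"steps": [{"grip": 0, "delta_pos": [0, 0, 0], "turn": [0, 0, 0]}, {"grip": 0, "delta_pos": [0, 0, 0], "turn": [0, 0, 0]}, {"grip": 0, "delta_pos": [0, 0, 0], "turn": [0, 0, 0]}, {"grip": 0, "delta_pos": [0, 0, 0], "turn": [0, 0, 0]}, {"grip": 0, "delta_pos": [0, 0, 0], "turn": [0, 0, 0]}, {"grip": 0, "delta_pos": [0, 0, 0], "turn": [0, 0, 0]}, {"grip": 0, "delta_pos": [0, 0, 0], "turn": [0, 0, 0]}, {"grip": 0, "delta_pos": [0, 0, 0], "turn": [0, 0, 0]}, {"grip": 0, "delta_pos": [0, 0, 0], "turn": [0, 0, 0]}, {"grip": 0, "delta_pos": [0, 0, 0], "turn": [0, 0, 0]}, {"grip": 0, "delta_pos": [0, 0, 0], "turn": [0, 0, 0]}, {"grip": 0, "delta_pos": [0, 0, 0], "turn": [0, 0, 0]}, {"grip": 0, "delta_pos": [0, 0, 0], "turn": [0, 0, 0]}, {"grip": 0, "delta_pos": [0, 0, 0], "turn": [0, 0, 0]}, {"grip": 0, "delta_pos": [0, 0, 0], "turn": [0, 0, 0]}, {"grip": 0, "delta_pos": [0, 0, 0], "turn": [0, 0, 0]}, {"grip": 0, "delta_pos": [0, 0, 0], "turn": [0, 0, 0]}, {"grip": 0, "delta_pos": [0, 0, 0], "turn": [0, 0, 0]}]}}

```text
time: 7.85
tool_pos: [0.5053, 0.0678, 0.1753]
orientation: [[-0.182, 0.983, 0.0], [0.983, 0.182, 0.0], [0.0, 0.0, -1.0]]
wrist_force: [-2.8, -0.3, 5.8]
opening: -0.002
```

{"fn": "arm_command", "kwargs": {"steps": [{"grip": 0, "delta_pos": [0, 0, -2], "turn": [0, 0, 0]}, {"grip": 0, "delta_pos": [0, 0, -2], "turn": [0, 0, 0]}, {"grip": 0, "delta_pos": [0, 0, -3], "turn": [0, 0, 0]}, {"grip": 0, "delta_pos": [0, 0, -5], "turn": [0, 0, 0]}, {"grip": 0, "delta_pos": [0, 0, -10], "turn": [0, 0, 0]}, {"grip": 0, "delta_pos": [0, 0, -20], "turn": [0, 0, 0]}, {"grip": 0, "delta_pos": [0, 0, -25], "turn": [0, 0, 0]}, {"grip": 0, "delta_pos": [0, 0, -25], "turn": [0, 0, 0]}, {"grip": 0, "delta_pos": [20, -8, -15], "turn": [0, 0, 0]}, {"grip": 0, "delta_pos": [35, -14, 0], "turn": [0, 0, 0]}, {"grip": 0, "delta_pos": [40, -16, 0], "turn": [0, 0, 0]}, {"grip": 0, "delta_pos": [40, -16, 0], "turn": [0, 0, 0]}, {"grip": 0, "delta_pos": [40, -16, 0], "turn": [0, 0, 0]}, {"grip": 0, "delta_pos": [40, -16, 0], "turn": [0, 0, 0]}, {"grip": 0, "delta_pos": [35, -14, 0], "turn": [0, 0, 0]}, {"grip": 0, "delta_pos": [20, -8, 0], "turn": [0, 0, 0]}, {"grip": 0, "delta_pos": [10, -4, 0], "turn": [0, 0, 0]}, {"grip": 0, "delta_pos": [0, 0, 0], "turn": [0, 0, 0]}, {"grip": 0, "delta_pos": [0, 0, 0], "turn": [0, 0, 0]}]}}

```text
time: 10.22
tool_pos: [0.3446, 0.3221, 0.2821]
orientation: [[-0.181, 0.983, 0.0], [0.983, 0.181, -0.0], [-0.0, 0.0, -1.0]]
wrist_force: [0.0, 0.2, -1.5]
opening: -0.0
```

```bash
python3 - <<'E'
from cell import *
import cv2,pickle,numpy as np
from h import *
s=read_state();print(s["time"],s["tool_pos"],s["wrist_force"],abs(s["qvel"]).max())
d0=pickle.load(open("cap0.pkl","rb"))
im=[]
for n,(x,y) in(("scene",(200,150)),("top",(145,155))):
    c=capture(n)
    for q in(d0[n],c): im.append(cv2.resize(q["frame"][y:y+90,x:x+120,::-1],(400,300),interpolation=cv2.INTER_CUBIC))
    for p in {"scene":[(314.8,179.6),(316.7,186.5)],"top":[(181.5,214),(179.1,201)]}[n]: print(n,np.round(blob(c,*p),1))
cv2.imwrite("pics/end.png",np.vstack([np.hstack(im[:2]),np.hstack(im[2:])]))
E
```

```text
10.225 [0.34461306 0.32206161 0.2821131 ] [ 0.01736774  0.24521903 -1.48595577] 0.37738122545814357
scene [314.8 179.6 166. ]
scene [316.7 186.5 179. ]
top [181.4 214.1  73. ]
top [179.1 201.   80. ]
```

View pics/end.png

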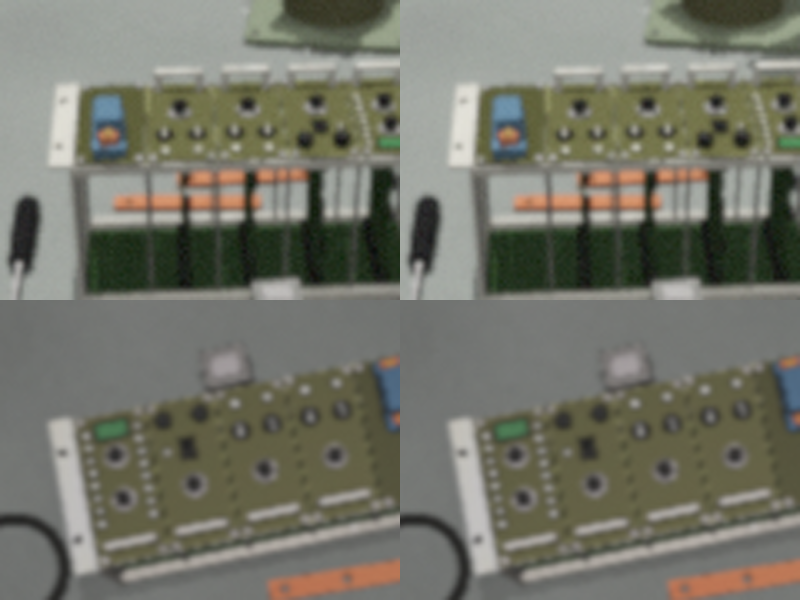

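The before and after pictures match: both caps are at their original pixels (within 0.1 px) and nothing else has moved. The hand is clear and at rest, so I'm handing in.

```bash
python3 -c "
from cell import *
print(finish_job())"
```

```text
the job is handed in; nothing more can be done
None
```

I pressed the monitor's reset button and held it in for more than 2 s, then let it out slowly and handed the job in at about 10 s. The monitor is the card at the +y end of the cage. I pressed with the shut fingertips.

- **Press:** the force was 3.2 N about 2 mm in, then a steady 5.8 N at about 5.6 mm, which is past the 4 mm contact point. I judged the travel from the tool height and the spring force, since button travel cannot be read directly.
- **After release:** both monitor buttons are back at their starting pixels within 0.1 px in both views. The cards and loose parts in view look unmoved.
- **Hand:** it is at rest about 0.3 m from the button, at z = 0.28 m. The last wrist force reading was 1.5 N with nothing near the hand; earlier no-contact readings were up to 0.7 N.
- **Measurements that disagreed:** the scene camera and the tool position differed by about 4 mm sideways, and the two cameras differed by about 2.5 mm on the button. I aimed between them, so the press may have been a few mm off the cap's centre. A small sideways force of up to 2.8 N showed while it was held.

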